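Set the photometer's filter selector and take the reading

TASK

The sample is already in the photometer under its closed lid. With a fingertip against one side of its bar, not gripping it, push the filter selector round until it clicks into its fourth position, counting the marks clockwise with the long broad mark as the first. Then press the round measuring key right down with a fingertip and let it come back up, leaving the lid shut and the glassware and jar where they stand.

Things in the scene. Friction and masses are not known exactly. Their poses are not given: they have to be found in the camera images.
- photometer: Filter photometer, light grey case 320 mm wide (y), 230 deep (x), fixed. Origin: on the bench under its middle; x points from the operator's front edge to the back, y to the operator's left, z up. Front 160 mm: flat deck 75 mm high with selector (left), round measuring key (front, right of middle), lid (right), membrane keys (unused). Back 65 mm: housing 120 mm high, display on its front.
- selector_axis (a point): On the filter selector's vertical axis, at the top of its bar, 100.5 mm above the bench (photometer frame x -35, y +85). The selector is a light grey knob: a skirt disc of 48 mm diameter up to 4.5 mm above the deck, and on it a straight bar 14 mm wide over its side finger pads, from 4.5 to 25.5 mm above the deck. Nothing else stands up from the deck within 70 mm of the axis.
- selector_tip (a point): Top of the pointed nose of the selector's bar, 36.5 mm from the axis; it turns with the bar and points at the chosen mark. A dark line on top leads to it. The square tail ends 19 mm from the axis on the other side. The grey finger pads on the bar's two sides run from 28 mm noseward to 14 mm tailward of the axis.
- first_mark (a point): On the flat dark scale plate (120 mm diameter) under where the nose stands in the first position, 37 mm from the axis towards the photometer's back (its +x). The long broad first mark begins just beyond; the other nine marks are short and thin. All ten are white, 36 degrees apart, 40 to 58 mm from the axis.
- selector (a joint): Selector angle, rad, clockwise from above; turns endlessly. 0 = first position; each click adds 0.628: fourth = 1.885 (or 1.885 + 6.283). Starts at rest in a click position between about 3.14 and 6.91, two or more clicks from the fourth. Pushing out of a click takes about 0.07 N m (3 N at 25 mm from the axis); past half-way (18 degrees) it jumps on to the next click by itself.
- read_key_top (a point): Middle of the top of the measuring key: light grey, round, 26 mm diameter, its top 84.5 mm above the bench when up, in a low dark collar of 36 mm diameter, 2 mm high (photometer frame x -70, y -20). It moves straight down.
- read_key (a joint): Travel of the measuring key in m: 0 up, 0.005 fully down; a spring of 1 N at the top and 4.6 N fully down returns it.
- lid_middle (a point): Middle of the top of the closed cuvette lid, 97 mm above the bench.
- sample_lid (a joint): Opening of the cuvette lid in rad, 0 shut; hinged at the back, with a small lip at the front.
- amber_bottle_middle (a point): Middle of an amber reagent bottle (72 mm diameter, 170 mm tall, black cap) standing to the right of the photometer.
- flask_middle (a point): Middle of a stoppered conical flask (70 mm diameter at the foot, 102 mm tall) standing on the bench beside the photometer.
- jar_middle (a point): Middle of a white plastic jar (66 mm diameter, 78 mm tall) standing on the bench beside the photometer.
- cuvette_middle (a point): Middle of a spare capped cuvette (14 mm square, 50 mm tall) standing on top of the photometer's back housing.

How it is judged:
By the outcome, as a careful person would: the job done as asked, in the order asked, and still so for the second after the job is handed in, with the robot touching nothing.
It also fails if it takes over 54 s, if anything falls off the work surface, if the arm or the gripper's body presses on something with over 40 N, if the wrist force passes 120 N, or if a joint passes its speed limit or range.

ROBOT

A 6-joint arm with a two-finger parallel gripper is mounted at the origin on the work surface. World frame = base frame: x ahead of the robot, y to its left, z up, the work surface at z = 0. Lengths are in m, angles in rad, forces in N, time in s.
With the tool pointing down it reaches from about 0.3 to 0.875 m from the base axis. Payload 6.4 kg.
Tool frame: the origin (TCP) lies between the finger pads; the fingertips stand 25 mm ahead of it and the grasp point (between the pads) lies 6 mm ahead of it; y points along the fingers, x is the direction in which the jaws open and shut, and the axes are right-handed (so a half turn about y gives the same grasp; the last joint's range is limited). The gripper opens to 85 mm and grips with 20 to 120 N. Pads are 22 mm wide; open, the fingers measure 114 mm over their backs; the gripper's body (76 mm by 85 mm) begins 54 mm behind the grasp point. The pads swing forward as they close: fully open they stand 13 mm farther back than shut.
Start: joints at [0.909, 0.181, 1.607, -0, 1.354, -0.206], TCP at [0.253, 0.516, 0.256] pointing down, gripper open.
Joint ranges: [-2.99, 2.99], [-0.89, 2.07], [0.3, 2.58], [-1.14, 4.28], [0, 2.63], [-3.12, 3.12]. Speed limits (rad/s): [2.57, 2.57, 3.01, 3.14, 3.14, 3.14].

INTERFACE

Orientations are given as a unit quaternion [w, x, y, z].
In Python, from bench import ctrl, vision, ticket, find_in, regions_of, pinpoint gives the robot as it stands.
- The arm moves only by the tool apply_moves, never from a script. Its argument "increments" is a list of rows, each an object of numbers: "x", "y", "z": the shift along the tool's x, y, z in cm; "ax", "ay", "az": the turn, a rotation vector about the tool's x, y, z in rad; "grip": the closure, from 0 (fully open) to 1 (shut). A call has 1 to 12 rows; each row is the pose to reach, as a shift and turn from the pose measured when the call began, along the tool's axes at that moment; what a row does not reach only later rows make up. A row lasts 1/8 s, in which the tool goes at most 62.5 mm and 10.7 degrees, less where a joint would pass 70% of its speed; a pose out of reach is approached as far as the arm can. A call with a gripper value outside its range is refused whole. The fingers move at their own pace and stop on an object; the grip force is fixed at half the most. Time passes only in rows, so rows that repeat a pose let the fingers close. It gives the time, the measured TCP pose, the force and the opening at its end, in the units of the state.
- ctrl.get_obs(): the state, without advancing time (a new reading comes with each control period).
- vision.camera(name): name is "scene" or "top" or "wrist"; returns the picture (384x512x3 uint8, red, green, blue); there is no depth.
- vision.camera_params(name): a dict with "intrinsics" (3x3 intrinsics, pixels), "R" (3x3) and "t" (3): a world point X has camera coordinates R X + t. Camera axes: x right, y down, z forward; pixel columns grow to the right and rows downward; lengths in m; the calibration is good to about 2 mm. A picture is of the moment at which its call begins: read the wrist's pose just before it. camera_params takes no time and is no camera call; for the wrist camera it gives the pose at the moment of the call.
- ticket.hand_in(): hands the job in, once; it reports no verdict.
Trained networks look in the newest picture that a camera, given by its name, has taken for a name from the list of things; names that differ only in an ending like _2 or _b are one class to them, and where a whole thing is asked for, a point or a joint stands for the part that bears it (a point fixed in the world has none). Each returns a list of dicts, best first, with "p" (0 to 1); they miss things now and then, are a little off and sometimes report something else, mostly with a low value. They report only what shows in the picture. A call takes as long as a camera call.
- find_in(camera, query): "rect" ([centre column, centre row, width, height] in pixels, round what is visible of it).
- regions_of(camera, query): "mask" (384x512 bool, what is visible of it) and "rect" ([centre column, centre row, width, height] in pixels, round what is visible of it).
- pinpoint(camera, query): "xy" ([column, row] in pixels: a listed point, or the origin of a listed thing).
The state is a dict: "time_s": time; "q": joint angles; "dq": joint speeds; "joint_efforts": joint torques, N m; "eef_pos": TCP position; "eef_rot": TCP orientation; "wrist_force": force on the tool from outside, world axes, zero at the start; "torque": the same for the moment, N m; "opening": opening from 0.0 (shut) to 1.0 (fully open).
Only numpy, scipy, OpenCV 4.12 (cv2) and the standard library are available. Lean on these libraries where they do the work, as an engineer would, in place of code of your own. Each camera call takes 0.05 s, during which the arm holds its last target.

## Working session

There is one attempt and no reset: what is moved stays moved. The work goes in short steps, Python scripts to look and compute and a tool call to move; the robot and the scene stay as the last step left them, time stands still between calls to the robot, and variables do not carry over. Pictures are saved under pics/ and viewed, and the job is handed in when it is done.

Besides the shell and the picture viewer there is one more tool, called after "Call:" as a command line: name --argument value ..., lists and objects as JSON in quotes. apply_moves: Moves the arm, as the interface text tells. Its arguments: {"type":"object","properties":{"increments":{"type":"array","items":{"type":"object","properties":{"x":{"type":"number"},"y":{"type":"number"},"z":{"type":"number"},"ax":{"type":"number"},"ay":{"type":"number"},"az":{"type":"number"},"grip":{"type":"number"}}}}},"required":["increments"]}

```bash
mkdir -p pics; ls; python3 - <<'E'
from bench import ctrl, vision, ticket, find_in, regions_of, pinpoint
import cv2,numpy as np
o=ctrl.get_obs();print(o)
for n in ["scene","top"]:
    im=vision.camera(n);cv2.imwrite(f"pics/{n}0.png",cv2.cvtColor(im,cv2.COLOR_RGB2BGR))
    p=vision.camera_params(n);print(n,p)
    for q in ["selector_axis","selector_tip","first_mark","read_key_top","lid_middle","photometer"]:
        print(q,[(np.round(r["xy"],1),round(r["p"],2)) for r in pinpoint(n,q)[:2]])
E
```

```text
pics
{'time_s': 0.0, 'q': array([ 9.08735916e-01,  1.81588493e-01,  1.60798684e+00, -1.32384275e-05,
        1.35385339e+00, -2.06320900e-01]), 'dq': array([ 1.35156279e-03,  8.96940280e-05, -1.10401115e-03, -1.49017952e-05,
       -1.24678565e-03,  1.01246377e-03]), 'joint_efforts': array([-8.81173110e-04, -4.44857991e+01, -3.51340091e+01, -1.81001415e-04,
        8.90665397e-03,  4.43515705e-05]), 'eef_pos': array([0.25274574, 0.51589612, 0.25536769]), 'eef_rot': array([-0.59979794,  0.60025318,  0.37351624, -0.37473214]), 'wrist_force': array([ 0.20470645, -0.36627118,  0.09230116]), 'torque': array([ 0.03991206,  0.02176668, -0.00404532]), 'opening': 1.0014051538087574}
scene {'intrinsics': array([[406.0205196 ,   0.        , 264.13022527],
       [  0.        , 406.0205196 , 190.17181887],
       [  0.        ,   0.        ,   1.        ]]), 'R': array([[ 0.80869244,  0.5880039 , -0.01636912],
       [ 0.4066165 , -0.57890266, -0.70677771],
       [-0.42506418,  0.56490984, -0.70724629]]), 't': array([-0.49731775, -0.15726768,  1.13811349])}
selector_axis [(array([290.7, 159.8])
[... 226 characters left out ...]

top {'intrinsics': array([[402.55644274,   0.        , 253.86370622],
       [  0.        , 402.55644274, 191.34603883],
       [  0.        ,   0.        ,   1.        ]]), 'R': array([[-0.01842931, -0.99952948, -0.02451884],
       [-0.99824818,  0.01977359, -0.05576355],
       [ 0.05622214,  0.02344821, -0.9981429 ]]), 't': array([0.07311343, 0.62153455, 1.09846158])}
selector_axis [(array([218.6, 204.8]), 0.64)]
selector_tip [(array([214.8, 220.2]), 0.64)]
first_mark [(array([227.4, 194.8]), 0.63)]
read_key_top [(array([252.7, 236.3]), 0.65)]
lid_middle [(array([294.5, 222.5]), 0.78), (array([259. , 207.7]), 0.43)]
photometer [(array([256.6, 204.8]), 0.91), (array([167., 165.]), 0.15)]
```

```bash
cat > h.py <<'E'
from bench import ctrl, vision, ticket, find_in, regions_of, pinpoint
import cv2,numpy as np
def ray(p,xy,z):
    K,R,t=p["intrinsics"],p["R"],p["t"]
    d=R.T@np.linalg.inv(K)@np.array([xy[0],xy[1],1]);c=-R.T@t
    return c+d*(z-c[2])/d[2]
def proj(p,X):
    v=p["intrinsics"]@(p["R"]@np.asarray(X)+p["t"]);return v[:2]/v[2]
E
python3 - <<'E'
from h import *
Z=dict(selector_axis=.1005,selector_tip=.1005,first_mark=.0755,read_key_top=.0845,lid_middle=.097,photometer=0)
D=dict(scene=dict(selector_axis=(290.7,159.8),selector_tip=(281.7,147.5),first_mark=(298.3,173.7),read_key_top=(241.2,171.7),lid_middle=(214.9,201.3),photometer=(266.4,210.1)),
top=dict(selector_axis=(218.6,204.8),selector_tip=(214.8,220.2),first_mark=(227.4,194.8),read_key_top=(252.7,236.3),lid_middle=(294.5,222.5),photometer=(256.6,204.8)))
for q in Z:
    print(q,*[np.round(ray(vision.camera_params(n),D[n][q],Z[q]),4) for n in D])
for n,c in (("scene",(265,180)),("top",(255,210))):
    im=cv2.imread(f"pics/{n}0.png");x,y=c
    cv2.imwrite(f"pics/{n}0c.png",cv2.resize(im[y-80:y+80,x-100:x+100],None,fx=4,fy=3.75,interpolation=cv2.INTER_CUBIC))
E
```

```text
selector_axis [0.5905 0.1358 0.1005] [0.5854 0.1506 0.1005]
selector_tip [0.5502 0.1598 0.1005] [0.5461 0.1609 0.1005]
first_mark [0.6147 0.1308 0.0755] [0.6119 0.1298 0.0755]
read_key_top [0.5137 0.056  0.0845] [0.5024 0.0648 0.0845]
lid_middle [ 0.534  -0.0535  0.097 ] [ 0.5364 -0.0432  0.097 ]
photometer [0.5798 0.0572 0.    ] [0.5858 0.0546 0.    ]
```

View pics/scene0.png

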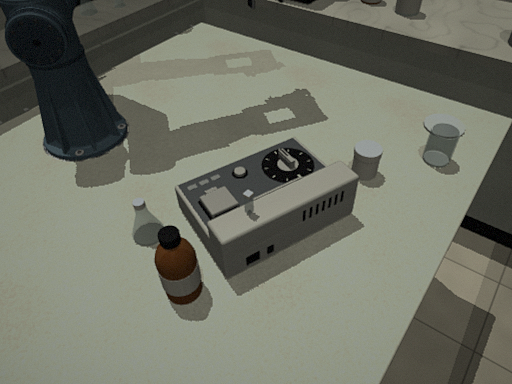

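View pics/top0c.png

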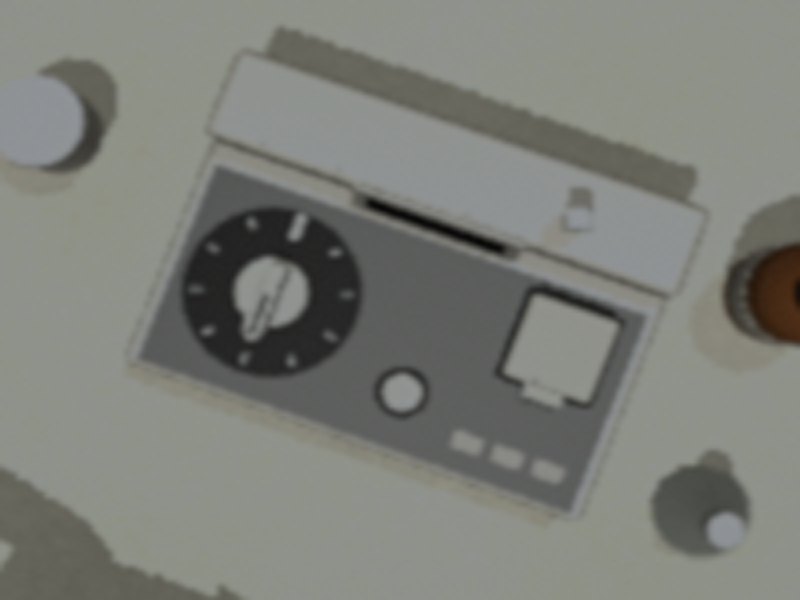

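View pics/scene0c.png

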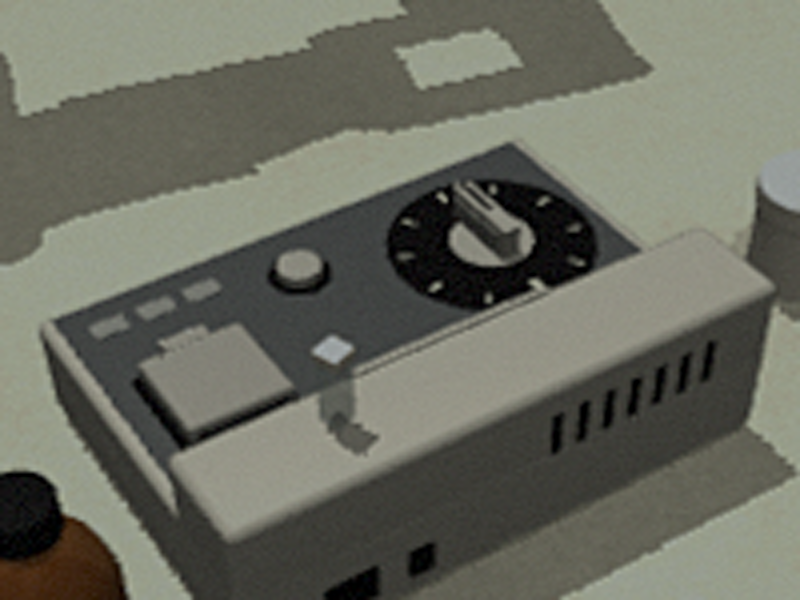

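View pics/top0.png

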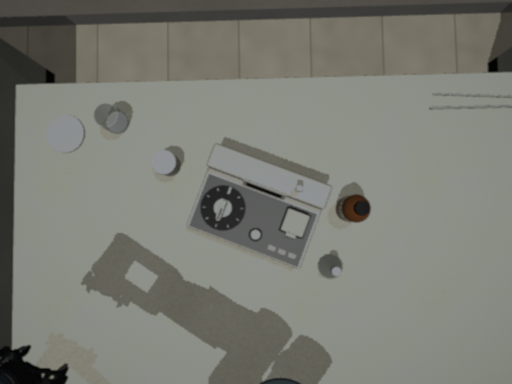

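The top view shows the long mark at crop (298,228), the plate centre at about (272,292) and the key at (403,392). The nose points to about (250,335), which is toward the 6th mark. That means two clicks counter-clockwise. Next I'll fit the photometer pose.

```bash
cat > fit.py <<'E'
from h import *
from scipy.optimize import least_squares
from scipy.spatial.transform import Rotation as Ro
c=lambda u,v:(155+u/4-.4,130+v/3.75-.4)
s=lambda u,v:(165+u/4-.4,100+v/3.75-.4)
P=[("top",c(272,292),(-35,85,75.5)),("top",c(403,392),(-70,-20,84.5)),("top",c(298,228),(14,85,75.5)),
("top",c(132,360),(-115,160,75)),("top",c(578,516),(-115,-160,75)),
("scene",s(492,245),(-35,85,75.5)),("scene",s(301,262),(-70,-20,84.5)),("scene",s(40,325),(-115,-160,75)),("scene",s(516,140),(-115,160,75)),("top",c(249,50),(115,160,120)),("top",c(708,211),(115,-160,120))]
cp={n:vision.camera_params(n) for n in("top","scene")}
def w(v,X):
    a=v[2];X=np.array(X)/1000
    return np.array([v[0]+np.cos(a)*X[0]-np.sin(a)*X[1],v[1]+np.sin(a)*X[0]+np.cos(a)*X[1],X[2]])
def res(v,cams=("top","scene")): return np.concatenate([proj(cp[n],w(v,X))-u for n,u,X in P if n in cams])
if __name__=="__main__":
    for cams in (("top",),("scene",),("top","scene")):
        r=least_squares(res,[.585,.055,-.35],args=(cams,),loss="soft_l1");v=r.x
        print(cams,v,np.round(res(v,cams).reshape(-1,2),1).tolist())
        for X in [(-35,85,100.5),(-70,-20,84.5),(-71.5,85,100.5)]: print(np.round(w(v,X),4))
    o=ctrl.get_obs();R=Ro.from_quat(o["eef_rot"],scalar_first=True).as_matrix();print(R.round(3),o["eef_pos"])
E
python3 fit.py
```

```text
('top',) [ 0.57984217  0.05055677 -0.3794636 ] [[0.2, -0.0], [-0.0, 0.2], [0.3, -0.4], [-2.2, 0.2], [0.6, 2.4], [-2.3, -1.4], [1.6, -0.2]]
[0.5788 0.1425 0.1005]
[0.5074 0.0579 0.0845]
[0.5449 0.156  0.1005]
('scene',) [ 0.5810939   0.05099508 -0.36980737] [[0.3, -0.3], [0.0, 0.9], [-1.0, 0.0], [0.5, -1.4]]
[0.5792 0.1429 0.1005]
[0.5086 0.0576 0.0845]
[0.5451 0.1561 0.1005]
('top', 'scene') [ 0.58024531  0.05060135 -0.37695524] [[0.1, -0.1], [0.0, 0.0], [0.2, -0.4], [-2.2, 0.3], [0.8, 2.1], [0.2, -0.3], [-0.2, 0.8], [-1.3, -0.5], [0.7, -1.3], [-2.5, -1.4], [1.5, -0.5]]
[0.579  0.1425 0.1005]
[0.5078 0.0578 0.0845]
[0.5451 0.156  0.1005]
[[ 0.44   0.    -0.898]
 [ 0.898  0.     0.44 ]
 [ 0.    -1.     0.   ]] [0.25309734 0.51633153 0.25630555]
```

Call:
apply_moves --increments '[{"x":-16,"y":6,"z":-43.4,"ay":-0.079,"grip":1},{"x":-16,"y":6,"z":-43.4,"ay":-0.079,"grip":1},{"x":-16,"y":6,"z":-43.4,"ay":-0.079,"grip":1},{"x":-16,"y":6,"z":-43.4,"ay":-0.079,"grip":1},{"x":-16,"y":6,"z":-43.4,"ay":-0.079,"grip":1},{"x":-16,"y":6,"z":-43.4,"ay":-0.079,"grip":1},{"x":-16,"y":6,"z":-43.4,"ay":-0.079,"grip":1},{"x":-16,"y":6,"z":-43.4,"ay":-0.079,"grip":1},{"x":-16,"y":6,"z":-43.4,"ay":-0.079,"grip":1},{"x":-16,"y":6,"z":-43.4,"ay":-0.079,"grip":1},{"x":-16,"y":6,"z":-43.4,"ay":-0.079,"grip":1},{"x":-16,"y":6,"z":-43.4,"ay":-0.079,"grip":1}]'

```text
invalid input
```

```bash
python3 - <<'E'
from h import *
o=ctrl.get_obs();print(o["time_s"],o["eef_pos"],o["eef_rot"],o["wrist_force"],o["opening"],o["q"])
p=vision.camera_params("wrist");im=vision.camera("wrist");cv2.imwrite("pics/w1.png",cv2.cvtColor(im,cv2.COLOR_RGB2BGR))
print(p)
for X in [(.579,.1425,.1005),(.5078,.0578,.0845),(.5451,.156,.1005)]:print(proj(p,X))
for q in ["selector_axis","selector_tip","read_key_top","first_mark"]: print(q,[(np.round(r["xy"],1),round(r["p"],2)) for r in pinpoint("wrist",q)[:2]])
im=vision.camera("scene");cv2.imwrite("pics/s1.png",cv2.cvtColor(im,cv2.COLOR_RGB2BGR))
E
```

```text
0.7 [0.25309734 0.51633153 0.25630555] [ 0.60004417 -0.60002859 -0.37411736  0.37409741] [ 0.14694385 -0.02651941 -1.0142544 ] 1.000898658127124 [ 9.08706283e-01  1.80786572e-01  1.60698031e+00  1.12469950e-05
  1.35379171e+00 -2.06299291e-01]
{'intrinsics': array([[275.97432011,   0.        , 254.31293447],
       [  0.        , 275.97432011, 191.16787293],
       [  0.        ,   0.        ,   1.        ]]), 'R': array([[ 4.41106115e-01,  8.97454813e-01, -5.04218192e-04],
       [ 8.57669823e-01, -4.21385919e-01,  2.94680136e-01],
       [ 2.64249636e-01, -1.30417663e-01, -9.55595816e-01]]), 't': array([-0.57514976, -0.03782405,  0.37956903])}
[127.59139535 474.00078765]
[ 60.15958639 449.483763  ]
[122.33276645 457.88628677]
selector_axis []
selector_tip []
read_key_top []
first_mark []
```

View pics/w1.png

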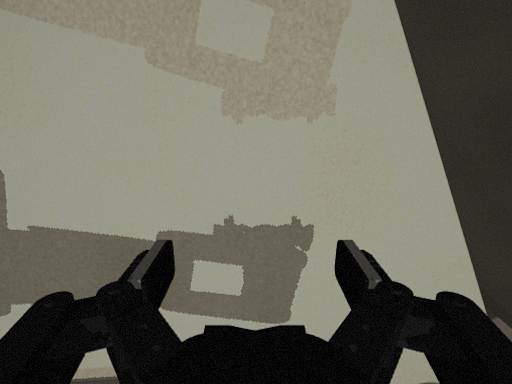

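View pics/s1.png

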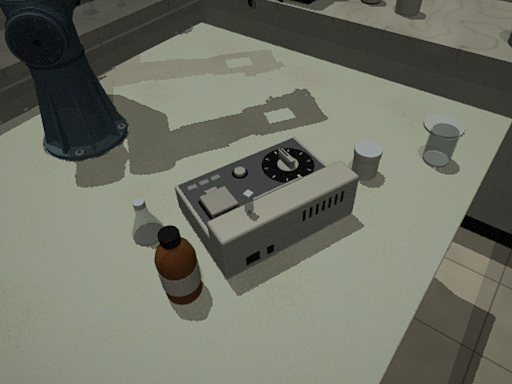

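The pictures show the arm hasn't moved: the call was rejected as invalid. I'll try a single row with all fields filled in.

Call:
apply_moves --increments '[{"x":-2,"y":0,"z":-5.5,"ax":0,"ay":-0.02,"az":0,"grip":1}]'

```text
time_s: 1.12
eef_pos: [0.2922, 0.4756, 0.2564]
eef_rot: [0.596, -0.595, -0.382, 0.382]
wrist_force: [0.4, -0.7, 0.5]
opening: 0.817
```

Call:
apply_moves --increments '[{"x":-2,"y":0.8,"z":-5,"ax":0,"ay":-0.01,"az":0,"grip":1},{"x":-4,"y":1.6,"z":-10,"ax":0,"ay":-0.02,"az":0,"grip":1},{"x":-6,"y":2.4,"z":-15,"ax":0,"ay":-0.03,"az":0,"grip":1},{"x":-8,"y":3.2,"z":-20,"ax":0,"ay":-0.04,"az":0,"grip":1},{"x":-10,"y":4,"z":-25,"ax":0,"ay":-0.05,"az":0,"grip":1},{"x":-12,"y":4.8,"z":-30,"ax":0,"ay":-0.05,"az":0,"grip":1},{"x":-14,"y":5.6,"z":-35,"ax":0,"ay":-0.05,"az":0,"grip":1},{"x":-15.1,"y":6,"z":-37.7,"ax":0,"ay":-0.05,"az":0,"grip":1},{"x":-15.1,"y":6,"z":-37.7,"ax":0,"ay":-0.05,"az":0,"grip":1},{"x":-15.1,"y":6,"z":-37.7,"ax":0,"ay":-0.05,"az":0,"grip":1}]'

```text
time_s: 2.38
eef_pos: [0.5715, 0.1816, 0.1959]
eef_rot: [0.586, -0.585, -0.397, 0.397]
wrist_force: [-0.3, -0.2, 0.3]
opening: -0.0
```

```bash
cat > look.py <<'E'
from h import *
import sys
k=sys.argv[1]
o=ctrl.get_obs();print(o["time_s"],o["eef_pos"],o["eef_rot"],o["wrist_force"],o["opening"],o["q"])
p=vision.camera_params("wrist");im=vision.camera("wrist");cv2.imwrite(f"pics/w{k}.png",cv2.cvtColor(im,cv2.COLOR_RGB2BGR))
for X in [(.579,.1425,.1005),(.5078,.0578,.0845),(.5451,.156,.1005)]:print(proj(p,X).round(1))
for q in ["selector_axis","selector_tip","read_key_top","first_mark"]: print(q,[(np.round(r["xy"],1),round(r["p"],2)) for r in pinpoint("wrist",q)[:2]])
im=vision.camera("scene")
cv2.imwrite(f"pics/s{k}.png",cv2.resize(cv2.cvtColor(im[80:240,165:365],cv2.COLOR_RGB2BGR),None,fx=4,fy=3.75,interpolation=cv2.INTER_CUBIC))
E
python3 look.py 2
```

```text
2.375 [0.57145321 0.18163847 0.19590946] [ 0.58600119 -0.58486062 -0.39661955  0.39652692] [-0.30219204 -0.19605164  0.26607564] -0.00025506192564586866 [ 1.09269219e-01  2.93102184e-01  1.59790766e+00  1.56665924e-03
  1.25122096e+00 -1.08202213e+00]
[214.  226.7]
[ 92.4 181.9]
[212.  184.8]
selector_axis [(array([218.3, 226. ]), 0.79)]
selector_tip [(array([211.2, 182.5]), 0.74)]
read_key_top [(array([ 89.7, 182.4]), 0.84)]
first_mark [(array([218.6, 252.1]), 0.78), (array([  9.4, 374.3]), 0.75)]
```

View pics/w2.png

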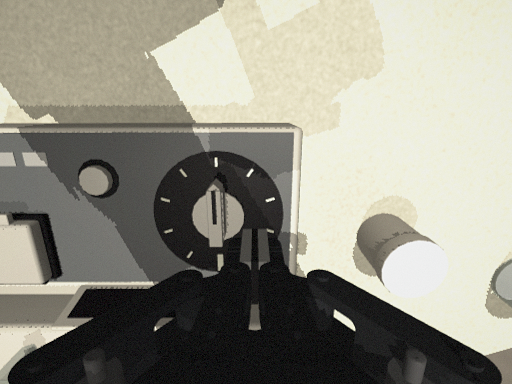

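View pics/s2.png

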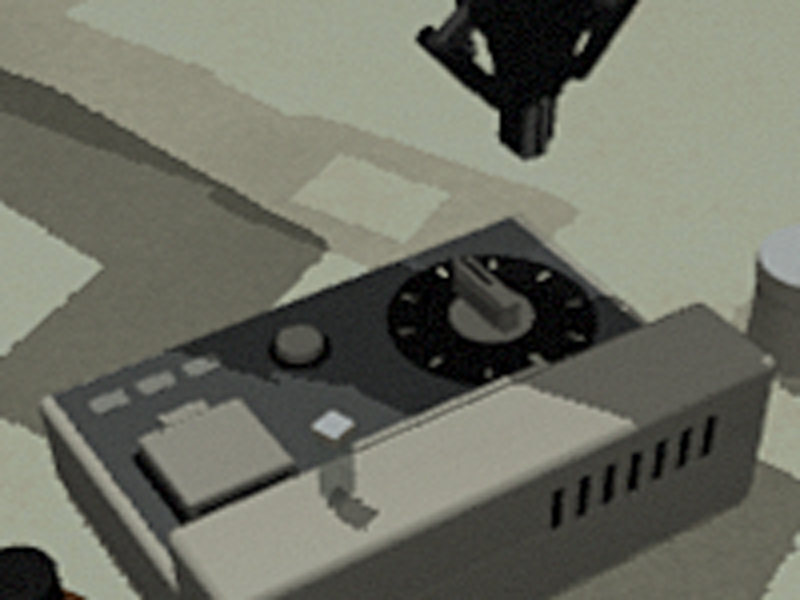

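The wrist view confirms it: the nose points at the mark exactly opposite the long mark, which is the 6th position. The long mark is at about (220,260). My predicted positions match the picture to about 1 mm. Next I'll check the closed fingertip's size.

```bash
python3 - <<'E'
from h import *
from scipy.spatial.transform import Rotation as Ro
o=ctrl.get_obs();p=vision.camera_params("wrist");R=Ro.from_quat(o["eef_rot"],scalar_first=True).as_matrix()
print(R.round(3))
for y in (.02,.025,.03,.035):
  for x in (-.0145,-.008,.008,.0145):
    for z in (-.011,.011): print(y,x,z,proj(p,o["eef_pos"]+R@[x,y,z]).round(1))
im=cv2.imread("pics/w2.png");cv2.imwrite("pics/w2c.png",cv2.resize(im[190:290,200:320],None,fx=6,fy=6)*1)
E
```

```text
[[ 0.37   0.    -0.929]
 [ 0.929  0.001  0.37 ]
 [ 0.001 -1.     0.   ]]
0.02 -0.0145 -0.011 [228.4 264.8]
0.02 -0.0145 0.011 [227.2 229.3]
0.02 -0.008 -0.011 [239.8 264.8]
0.02 -0.008 0.011 [239.2 229.3]
0.02 0.008 -0.011 [268.  264.8]
0.02 0.008 0.011 [268.6 229.3]
0.02 0.0145 -0.011 [279.5 264.8]
0.02 0.0145 0.011 [280.5 229.3]
0.025 -0.0145 -0.011 [229.1 260.1]
0.025 -0.0145 0.011 [228.  225.5]
0.025 -0.008 -0.011 [240.3 260.1]
0.025 -0.008 0.011 [239.6 225.5]
0.025 0.008 -0.011 [267.6 260.1]
0.025 0.008 0.011 [268.2 225.5]
0.025 0.0145 -0.011 [278.8 260.1]
0.025 0.0145 0.011 [279.7 225.5]
0.03 -0.0145 -0.011 [229.9 255.7]
0.03 -0.0145 0.011 [228.8 221.9]
0.03 -0.008 -0.011 [240.7 255.7]
0.03 -0.008 0.011 [240.1 221.9]
0.03 0.008 -0.011 [267.3 255.7]
0.03 0.008 0.011 [267.7 221.9]
0.03 0.0145 -0.011 [278.1 255.6]
0.03 0.0145 0.011 [279.  221.9]
0.035 -0.0145 -0.011 [230.6 251.5]
0.035 -0.0145 0.011 [229.6 218.6]
0.035 -0.008 -0.011 [241.1 251.5]
0.035 -0.008 0.011 [240.5 218.6]
0.035 0.008 -0.011 [266.9 251.5]
0.035 0.008 0.011 [267.4 218.6]
0.035 0.0145 -0.011 [277.4 251.5]
0.035 0.0145 0.011 [278.3 218.5]
```

View pics/w2c.png

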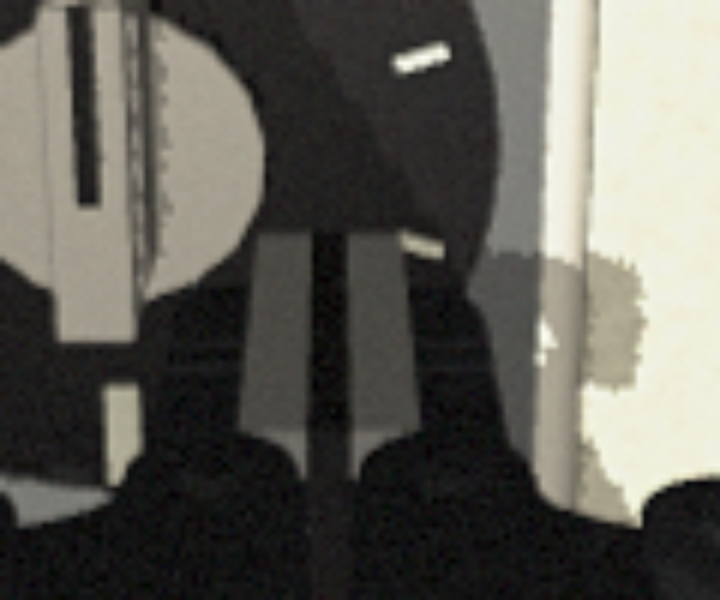

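Call:
apply_moves --increments '[{"x":0,"y":4.3,"z":-0.1,"ax":0,"ay":0,"az":0,"grip":1},{"x":0,"y":7,"z":-0.2,"ax":0,"ay":0,"az":0,"grip":1},{"x":0,"y":8.5,"z":-0.2,"ax":0,"ay":0,"az":0,"grip":1},{"x":0,"y":8.5,"z":-0.2,"ax":0,"ay":0,"az":0,"grip":1},{"x":-0.8,"y":8.5,"z":-0.2,"ax":0,"ay":0,"az":0,"grip":1},{"x":-1.4,"y":8.5,"z":-0.2,"ax":0,"ay":0,"az":0,"grip":1},{"x":-1.4,"y":8.5,"z":-0.2,"ax":0,"ay":0,"az":0,"grip":1}]'

```text
time_s: 3.55
eef_pos: [0.5686, 0.1678, 0.1122]
eef_rot: [0.585, -0.585, -0.397, 0.396]
wrist_force: [0.3, -0.1, -0.2]
opening: 0.005
```

```bash
python3 look.py 3
```

```text
3.55 [0.5686233  0.1678268  0.11223063] [ 0.58540019 -0.58527865 -0.39745102  0.3959649 ] [ 0.29048366 -0.09733723 -0.15218149] 0.004779984800223436 [ 8.63786241e-02  3.83108025e-01  1.66836081e+00  1.32603783e-03
  1.08837297e+00 -1.10549484e+00]
[217.9 286. ]
[ 33.  216.1]
[215.  224.7]
selector_axis [(array([220.2, 284.4]), 0.6)]
selector_tip [(array([215.6, 221.6]), 0.94)]
read_key_top [(array([ 32.2, 216.9]), 0.97)]
first_mark []
```

View pics/w3.png

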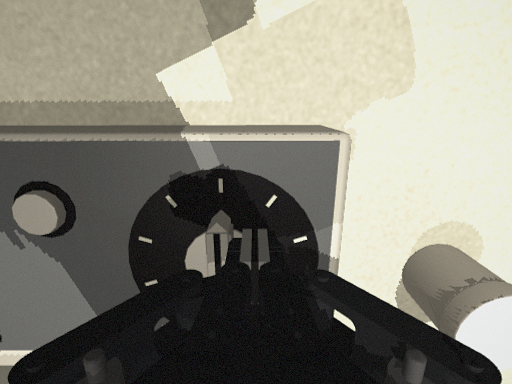

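Call:
apply_moves --increments '[{"x":-0.3,"y":0.2,"z":0.1,"ax":0,"ay":0,"az":0,"grip":1},{"x":-0.52,"y":0.2,"z":0.1,"ax":0,"ay":0,"az":0,"grip":1},{"x":-0.66,"y":0.2,"z":0.2,"ax":0,"ay":-0.07,"az":0,"grip":1},{"x":-0.81,"y":0.2,"z":0.28,"ax":0,"ay":-0.14,"az":0,"grip":1},{"x":-0.97,"y":0.2,"z":0.35,"ax":0,"ay":-0.21,"az":0,"grip":1},{"x":-1.13,"y":0.2,"z":0.42,"ax":0,"ay":-0.28,"az":0,"grip":1},{"x":-1.3,"y":0.2,"z":0.47,"ax":0,"ay":-0.35,"az":0,"grip":1},{"x":-1.46,"y":0.2,"z":0.52,"ax":0,"ay":-0.42,"az":0,"grip":1},{"x":-1.46,"y":0.2,"z":0.52,"ax":0,"ay":-0.42,"az":0,"grip":1}]'

```text
time_s: 4.97
eef_pos: [0.5579, 0.1576, 0.1092]
eef_rot: [-0.49, 0.489, 0.511, -0.51]
wrist_force: [-0.2, 3.8, 0.2]
opening: -0.006
```

```bash
python3 look.py 4
```

```text
4.975 [0.55788238 0.15756504 0.10922499] [-0.4900936   0.48908239  0.510868   -0.50952975] [-0.15866789  3.81710798  0.22986023] -0.0056034161410110275 [ 0.06942606  0.36268201  1.70391341  0.0026504   1.07455742 -1.54385636]
[224.4 291.7]
[ 63.6 148.7]
[251.9 235.4]
selector_axis []
selector_tip [(array([199. , 231.8]), 0.74)]
read_key_top [(array([ 62.9, 150.8]), 0.89)]
first_mark []
```

View pics/w4.png

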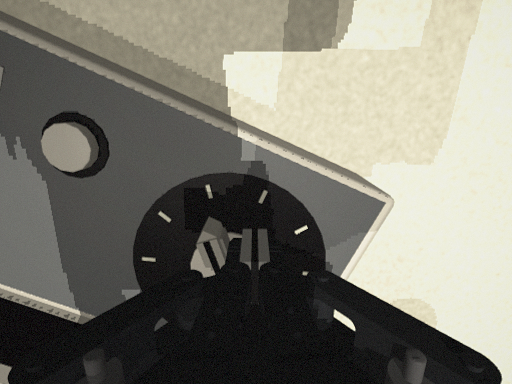

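```bash
cat > ang.py <<'E'
from h import *
p=vision.camera_params("wrist");im=vision.camera("wrist")
A=np.array([.579,.1425]);o=ctrl.get_obs()
print(o["time_s"],o["eef_pos"],o["wrist_force"])
for r in pinpoint("wrist","selector_tip")[:2]:
    w=ray(p,r["xy"],.1005);d=w[:2]-A;a=np.arctan2(d[1],d[0])+.377
    print(r["xy"],round(r["p"],2),w.round(4),"len",np.hypot(*d).round(4),"clockwise deg",np.degrees(-a)%360)
E
python3 ang.py
python3 - <<'E'
from h import *
im=cv2.imread("pics/w4.png");cv2.imwrite("pics/w4c.png",np.clip(cv2.resize(im[180:300,170:310],None,fx=5,fy=5)*1.6,0,255).astype(np.uint8))
E
```

```text
5.325 [0.55787023 0.15685889 0.10920214] [-0.10298673  3.55632643  0.73385307]
[202.0, 232.9] 0.83 [0.5447 0.1304 0.1005] len 0.0364 clockwise deg 138.95176272492114
```

View pics/w4c.png

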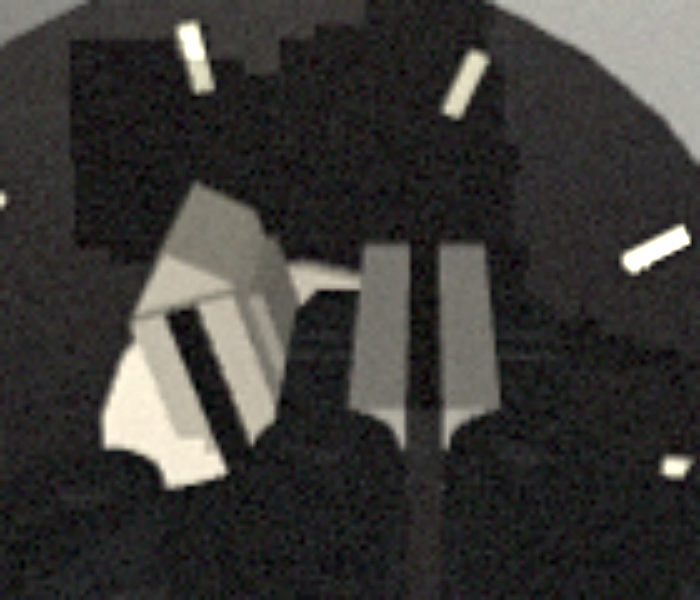

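The tip reads 139° clockwise (5th is 144°), so one click is done and the finger is loading toward the next. I'll carry on along the arc.

Call:
apply_moves --increments '[{"x":-0.19,"y":0,"z":0.2,"ax":0,"ay":-0.15,"az":0,"grip":1},{"x":-0.38,"y":0,"z":0.39,"ax":0,"ay":-0.3,"az":0,"grip":1},{"x":-0.6,"y":0,"z":0.48,"ax":0,"ay":-0.38,"az":0,"grip":1},{"x":-0.74,"y":0,"z":0.52,"ax":0,"ay":-0.43,"az":0,"grip":1},{"x":-0.87,"y":0,"z":0.56,"ax":0,"ay":-0.49,"az":0,"grip":1},{"x":-1.01,"y":0,"z":0.59,"ax":0,"ay":-0.54,"az":0,"grip":1},{"x":-1.15,"y":0,"z":0.61,"ax":0,"ay":-0.59,"az":0,"grip":1},{"x":-1.15,"y":0,"z":0.61,"ax":0,"ay":-0.59,"az":0,"grip":1}]'

```text
time_s: 6.38
eef_pos: [0.5523, 0.1444, 0.1092]
eef_rot: [-0.321, 0.32, 0.63, -0.63]
wrist_force: [-1.1, 1.2, 0.5]
opening: -0.003
```

```bash
python3 ang.py; python3 look.py 5
```

```text
6.425 [0.55227956 0.14450424 0.10915238] [-0.03569058  0.01227285 -0.32474938]
[204.8, 232.4] 0.67 [0.5552 0.1159 0.1005] len 0.0357 clockwise deg 110.21784747172924
6.475 [0.5522847  0.14458725 0.10917519] [-0.32069645  0.32038168  0.63037777 -0.63018508] [-0.85790627  0.35914156 -0.11536235] -0.0008715603144798476 [ 4.79764236e-02  3.46369657e-01  1.72638420e+00  5.21566288e-04
  1.06909047e+00 -2.15291492e+00]
[221.9 291.4]
[162.3  79.4]
[280.3 259.4]
selector_axis []
selector_tip [(array([204.1, 231.3]), 0.64)]
read_key_top [(array([164.4,  79.8]), 0.88)]
first_mark []
```

View pics/w5.png

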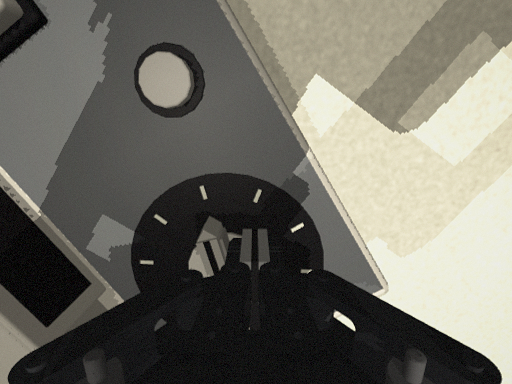

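It reads 110° clockwise (4th is 108°) with zero contact force, so it has clicked into the fourth. Now I'll back off and rise.

Call:
apply_moves --increments '[{"x":1,"y":0,"z":0,"ax":0,"ay":0,"az":0,"grip":1},{"x":1.6,"y":0,"z":0,"ax":0,"ay":0,"az":0,"grip":1},{"x":1.6,"y":-1,"z":0,"ax":0,"ay":0,"az":0,"grip":1},{"x":1.6,"y":-5,"z":0,"ax":0,"ay":0.1,"az":0,"grip":1},{"x":1.6,"y":-7,"z":0,"ax":0,"ay":0.25,"az":0,"grip":1},{"x":1.6,"y":-7,"z":0,"ax":0,"ay":0.4,"az":0,"grip":1},{"x":1.6,"y":-7,"z":0,"ax":0,"ay":0.4,"az":0,"grip":1}]'

```text
time_s: 7.65
eef_pos: [0.5432, 0.1579, 0.1803]
eef_rot: [-0.438, 0.439, 0.555, -0.554]
wrist_force: [0.0, 0.2, -0.1]
opening: 0.004
```

```bash
python3 look.py 6;python3 ang.py
```

```text
7.65 [0.5432318  0.15789477 0.18025406] [-0.43848835  0.43884     0.55519328 -0.55399263] [ 0.00588885  0.19548351 -0.09932667] 0.004397309321553107 [ 7.26102871e-02  2.38697158e-01  1.70044413e+00  9.82242796e-04
  1.20093769e+00 -1.73092057e+00]
[225.  245.6]
[136.  130.1]
[251.2 210.5]
selector_axis [(array([229.1, 241.8]), 0.73)]
selector_tip [(array([197.2, 210.1]), 0.95)]
read_key_top [(array([135.8, 134.5]), 0.95)]
first_mark [(array([204.9, 262.2]), 0.61)]
8.0 [0.54273512 0.157834   0.17895538] [-0.20738908 -0.34540115  0.34790734]
[194.6, 210.8] 0.6 [0.554  0.1141 0.1005] len 0.0379 clockwise deg 109.82618275050719
```

View pics/w6.png

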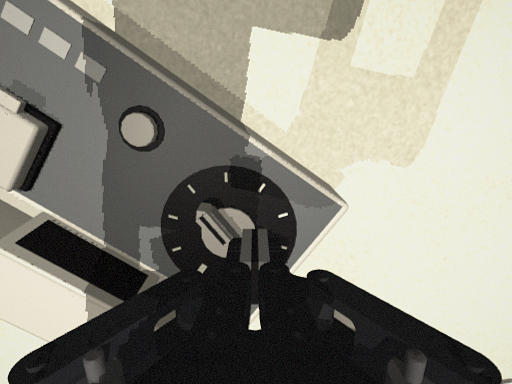

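Call:
apply_moves --increments '[{"x":-4,"y":0,"z":2.6,"ax":0,"ay":0,"az":0,"grip":1},{"x":-8,"y":0,"z":5.2,"ax":0,"ay":0,"az":0,"grip":1},{"x":-8.84,"y":0,"z":5.69,"ax":0,"ay":0,"az":0,"grip":1},{"x":-8.84,"y":2.5,"z":5.69,"ax":0,"ay":0,"az":0,"grip":1},{"x":-8.84,"y":5,"z":5.69,"ax":0,"ay":0,"az":0,"grip":1},{"x":-8.84,"y":5.8,"z":5.69,"ax":0,"ay":0,"az":0,"grip":1},{"x":-8.84,"y":5.8,"z":5.69,"ax":0,"ay":0,"az":0,"grip":1}]'

```text
time_s: 8.93
eef_pos: [0.5076, 0.0591, 0.1207]
eef_rot: [-0.439, 0.438, 0.555, -0.555]
wrist_force: [-0.6, -0.0, -0.1]
opening: -0.001
```

```bash
python3 look.py 7
```

```text
8.925 [0.50759761 0.05912265 0.12072026] [-0.43936856  0.43808031  0.55455493 -0.55453561] [-0.55247537 -0.02654308 -0.13085735] -0.000637988490979764 [-1.17232692e-01  2.10543418e-01  1.87398268e+00  1.12285699e-03
  1.05860369e+00 -1.92074287e+00]
[353.7 369.3]
[251.8 234.2]
[392.6 332.1]
selector_axis []
selector_tip []
read_key_top [(array([254.4, 237. ]), 0.66)]
first_mark []
```

View pics/w7.png

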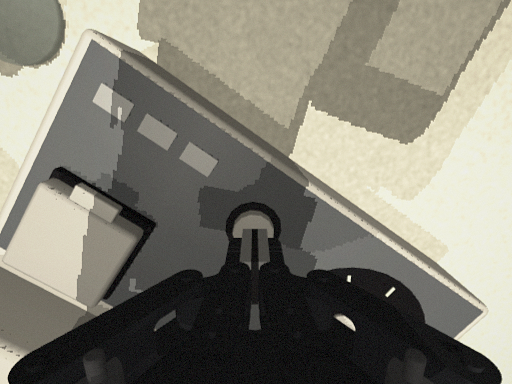

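View pics/s7.png

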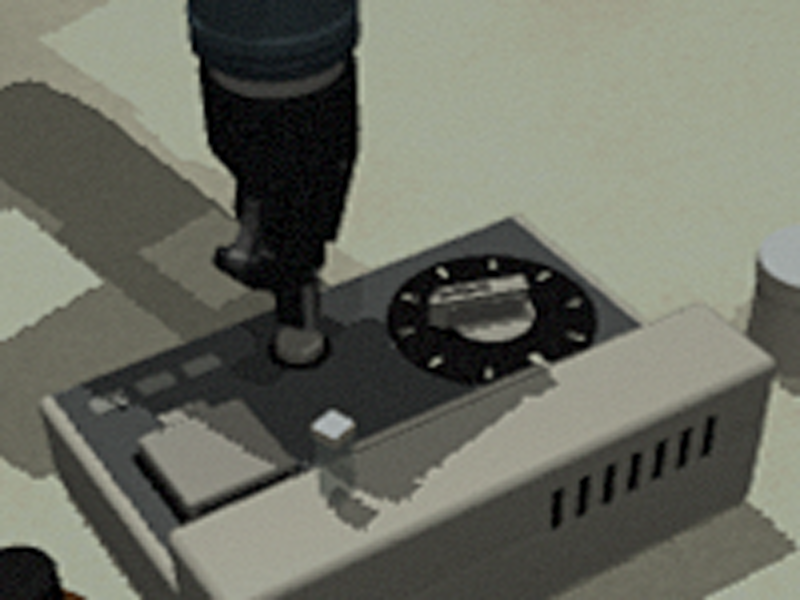

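The tip is centred over the key (column 254), and the scene view shows the nose on the fourth mark. Next I'll press down in steps.

Call:
apply_moves --increments '[{"x":0,"y":0.4,"z":0,"ax":0,"ay":0,"az":0,"grip":1},{"x":0,"y":0.8,"z":0,"ax":0,"ay":0,"az":0,"grip":1},{"x":0,"y":1.1,"z":0,"ax":0,"ay":0,"az":0,"grip":1},{"x":0,"y":1.3,"z":0,"ax":0,"ay":0,"az":0,"grip":1},{"x":0,"y":1.3,"z":0,"ax":0,"ay":0,"az":0,"grip":1}]'

```text
time_s: 9.85
eef_pos: [0.508, 0.0588, 0.1086]
eef_rot: [-0.439, 0.439, 0.555, -0.554]
wrist_force: [-1.8, 0.1, 1.6]
opening: -0.001
```

Contact force is 1.6 N, so I've reached the key top. I'll press on about 5 mm more.

Call:
apply_moves --increments '[{"x":0,"y":0.2,"z":0,"ax":0,"ay":0,"az":0,"grip":1},{"x":0,"y":0.35,"z":0,"ax":0,"ay":0,"az":0,"grip":1},{"x":0,"y":0.45,"z":0,"ax":0,"ay":0,"az":0,"grip":1},{"x":0,"y":0.45,"z":0,"ax":0,"ay":0,"az":0,"grip":1}]'

```text
time_s: 10.35
eef_pos: [0.5082, 0.0588, 0.1045]
eef_rot: [-0.439, 0.439, 0.555, -0.554]
wrist_force: [-2.8, 0.9, 6.3]
opening: 0.002
```

Call:
apply_moves --increments '[{"x":0,"y":0.15,"z":0,"ax":0,"ay":0,"az":0,"grip":1},{"x":0,"y":0.2,"z":0,"ax":0,"ay":0,"az":0,"grip":1},{"x":0,"y":0.2,"z":0,"ax":0,"ay":0,"az":0,"grip":1}]'

```text
time_s: 10.72
eef_pos: [0.5083, 0.0588, 0.1042]
eef_rot: [-0.439, 0.439, 0.555, -0.554]
wrist_force: [-9.2, 0.1, 19.5]
opening: -0.002
```

It's on a hard stop: 19.5 N, with the tip at about 79.5 mm, which is the key's fully-down height. Now I'll release it and retreat.

Call:
apply_moves --increments '[{"x":0,"y":-0.5,"z":0,"ax":0,"ay":0,"az":0,"grip":1},{"x":0,"y":-1.2,"z":0,"ax":0,"ay":0,"az":0,"grip":1},{"x":0,"y":-4,"z":0,"ax":0,"ay":0,"az":0,"grip":1},{"x":0,"y":-9,"z":0,"ax":0,"ay":0,"az":0,"grip":1},{"x":0,"y":-13,"z":1,"ax":0,"ay":0,"az":0,"grip":1},{"x":0,"y":-13,"z":4,"ax":0,"ay":0,"az":0,"grip":1},{"x":0,"y":-13,"z":4,"ax":0,"ay":0,"az":0,"grip":1}]'

```text
time_s: 11.6
eef_pos: [0.4683, 0.0495, 0.2344]
eef_rot: [-0.439, 0.439, 0.555, -0.554]
wrist_force: [-0.3, 0.3, 0.4]
opening: -0.0
```

```bash
python3 look.py 8; python3 ang.py
```

```text
11.6 [0.46829264 0.04950271 0.23443757] [-0.43868186  0.43892087  0.55474289 -0.5542265 ] [-0.33563727  0.25932693  0.36297908] -0.00048171769140297984 [-1.47825545e-01 -3.60354288e-02  1.88390881e+00  4.83260977e-04
  1.29306236e+00 -1.95064009e+00]
[314.2 302.3]
[253.3 221.1]
[335.8 278.5]
selector_axis [(array([  0. , 223.3]), 0.19)]
selector_tip [(array([294.6, 278.2]), 0.58)]
read_key_top [(array([253.8, 225.3]), 0.77)]
first_mark []
11.95 [0.46960427 0.04961663 0.23379068] [ 0.66770692 -0.51957836  0.40299953]
[294.3, 280.6] 0.46 [0.5583 0.114  0.1005] len 0.0353 clockwise deg 104.41529814397599
```

View pics/w8.png

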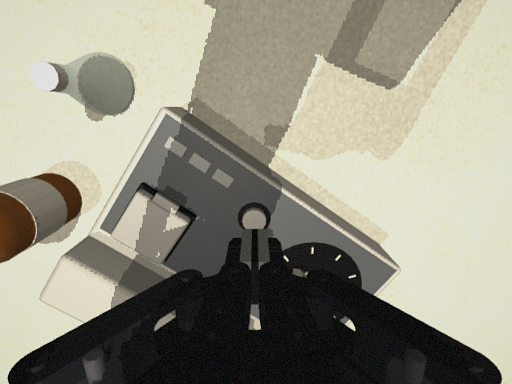

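View pics/s8.png

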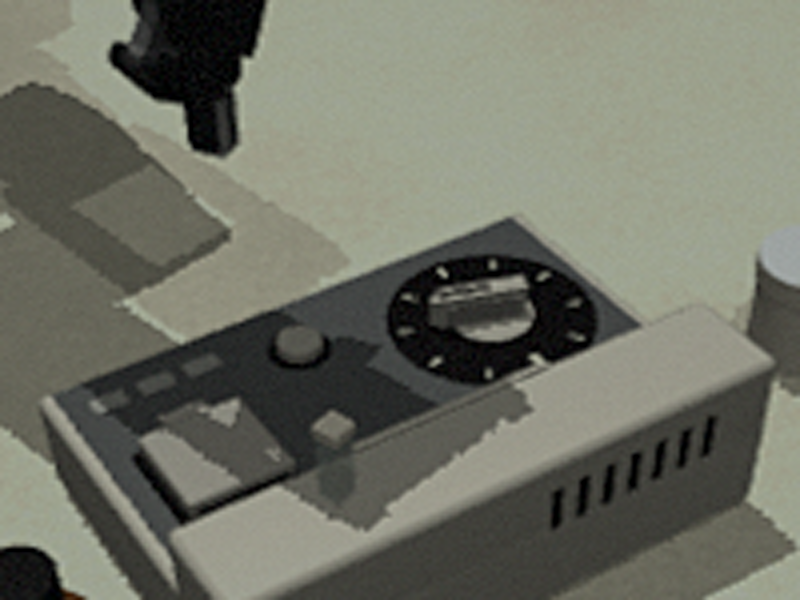

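The key is up, the lid is shut and the glassware is unmoved. The nose, allowing for its height, points at the 4th mark; three wrist readings gave 110°, 110° and 104° against a nominal 108°. The arm is clear, so I'm handing in.

```bash
python3 - <<'E'
from h import *
p=vision.camera_params("scene")
for k in range(4,7):
    a=-.377-(k-1)*np.pi/5
    print(k,proj(p,[.579+.0365*np.cos(a),.1425+.0365*np.sin(a),.1005]).round(1))
im=vision.camera("scene");print([(r["xy"],r["p"]) for r in pinpoint("scene","selector_tip")[:2]])
print(ticket.hand_in())
E
```

```text
4 [272.2 159.1]
5 [272.7 152.5]
6 [278.9 147.5]
[([273.4, 161.1], 0.61)]
the job is handed in; nothing more can be done
None
```

I turned the filter selector to its fourth position, then pressed the measuring key fully down and let it come back up. The job was handed in at about 12 s of the 54 s allowed.

- **Selector:** It started in the sixth position. With the closed fingertip against one side of the bar, I pushed it counter-clockwise by two clicks. Wrist-camera readings afterwards gave 110°, 110° and 104° clockwise, against 108° nominal for the fourth. The side force fell to zero after the click. A last scene view put the nose at pixel (273.4, 161.1), against a predicted (272.2, 159.1) for the fourth and (272.7, 152.5) for the fifth.
- **Key:** I pressed until it hit a hard stop at 19.5 N, with the fingertip at about 79.5 mm, the key's fully-down height. After release it looked up again in the picture; I had no direct reading of its travel.
- **Rest of the scene:** The lid looked shut, and the glassware and jar that showed in the last pictures looked undisturbed. I judged this by eye only. The arm was clear, with about 0 N at the wrist.
- **Failed or off:** My first move call was rejected as "invalid input", and nothing moved. The finger turned out thicker than I had estimated, so the selector was about 17° ahead of plan during the first push. I corrected for that before the second.

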